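Fit the crank to the spice mill and feel it engage

ROBOT

A 7-joint arm with a two-finger parallel gripper is mounted at the origin on the work surface. World frame = base frame: x ahead of the robot, y to its left, z up, the work surface at z = 0. Lengths are in mm, angles in rad, forces in N, time in s.
With the tool pointing down it reaches from about 400 to 850 mm from the base axis. Payload 4.4 kg.
Tool frame: the origin (TCP) lies on the centre line of the jaws, within the pads' length; the fingertips stand 11 mm ahead of it and the grasp point (between the pads) lies 8 mm behind it; z points along the fingers, y is the line along which they close (so a half turn about z gives the same grasp; the last joint's range is limited). The gripper opens to 94 mm and grips with 3 to 60 N. Pads are 16 mm wide; open, the fingers measure 119 mm over their backs; the gripper's body (75 mm by 177 mm) begins 78 mm behind the grasp point.
Start: joints at [1.16, 0.628, 0.038, 1.517, -0.027, 0.996, -0.02], TCP at [219.735, -611.747, 188.178] pointing down, gripper open.
Joint ranges: [-3.06, 3.06], [-0.37, 2.12], [-1.25, 1.32], [0.18, 2.47], [-1.1, 4.24], [0.23, 1.98], [-2.94, 2.94]. Speed limits (rad/s): [2.57, 2.57, 3.14, 3.14, 3.14, 3.14, 3.14].

INTERFACE

Orientations are given as [roll, pitch, yaw] about the fixed x, y, z axes, in that order (R = Rz(yaw) Ry(pitch) Rx(roll)).
In Python, from plant import ctrl gives the robot as it stands.
- The arm moves only by the tool send_rows, never from a script. Its argument "rows" is a list of rows, each an object of numbers: "grip": the closure, from -1 (fully open) to 1 (shut); "tx", "ty", "tz": the shift along the tool's x, y, z in units of 0.5 m (1.0 is 0.5 m); "spin": the turn about the tool's z in units of 180 degrees (1.0 is 180 degrees). A call has 1 to 12 rows; each row is the pose to reach, as a shift and turn from the pose commanded when the call began, along the tool's axes at that moment, turning the shorter way round; what a row does not reach only later rows make up. A row lasts 1/12 s, in which the tool goes at most 41.7 mm and 7.16 degrees, less where a joint would pass 70% of its speed; a pose out of reach is approached as far as the arm can. A call with a number of a shift or a turn outside -1 to 1 is refused whole. A call with a gripper value outside its range is refused whole. The fingers move at their own pace and stop on an object; "newtons" is the grip in N (left out, the last holds). Time passes only in rows, so rows that repeat a pose let the fingers close. It gives the time, the measured TCP pose, the force, the opening and the grip force at its end, in the units of the state.
- ctrl.sense(): the state, without advancing time (a new reading comes with each control period).
- ctrl.snapshot(name): name is "scene" or "top" or "wrist"; returns the picture (400x640x3 uint8, red, green, blue); there is no depth.
- ctrl.camera_model(name): a dict with "camera_matrix" (3x3 intrinsics, pixels), "T" (4x4, takes a point from camera to world coordinates); the wrist camera has in their place "T_tool_cam" (4x4, takes a point from camera to tool coordinates, whose origin is the TCP and whose axes are the flange's). Camera axes: x right, y down, z forward; pixel columns grow to the right and rows downward; lengths in mm; the calibration is good to about 2 mm. A picture is of the moment at which its call begins: read the wrist's pose just before it. camera_model takes no time and is no camera call.
- ctrl.close_job(): hands the job in; it is judged then, once.
The state is a dict: "time": time; "joint_positions": joint angles; "dq": joint speeds; "effort": joint torques, N m; "position": TCP position; "eef_rot": TCP orientation; "contact_force": force on the tool from outside, world axes, zero at the start; "ft_torque": the same for the moment, N m; "gripper_width": finger opening in mm; "gripper_force": force on a finger pad.
Only numpy, scipy, OpenCV 4.12 (cv2) and the standard library are available. Lean on these libraries where they do the work, as an engineer would, in place of code of your own. Each camera call takes 0.05 s, during which the arm holds its last target. There are 200 camera calls.

TASK

Lift the crank out of its cork tray, slide its sleeve over the upright shaft on top of the spice mill and work it round by feel until it drops fully home over the drive ribs hidden in the cup. Once it has dropped home, wind it on about a quarter turn clockwise (seen from above) from where it caught, and leave it there, fully home, without moving the mortar, salt bowl or spoon.

Things in the scene. Friction and masses are not known exactly. Their poses are not given: they have to be found in the camera images.
- crank: Loose crank of the spice mill, 0.25 kg: an upright steel sleeve (outer diameter 34, bore 18 right through, 50 high). Origin on the sleeve's axis at its lower end, z up the axis. The lowest 11 is three broad teeth with three gaps 120 deg apart (gaps at 0, 120, 240 deg from +x, 9 wide at the narrowest). At the start the sleeve stands in the cork tray's cavity.
- crank_knob (a point): Middle of the crank's upright walnut knob (diameter 22), at x = 75, z = 58 in the crank's frame; the knob reaches from z = 38 to 78. An aluminium arm 14 wide joins it to the sleeve along +x, at z = 30 to 38.
- tray: Fixed cork storage block 150 x 84 x 20 high, origin under its centre. Its round moulded cavity (diameter 41, 14 deep, floor 6 above the table) lies at x = -35, y = 0 in its frame.
- mill: Fixed spice mill, red enamelled body 104 across at the foot, origin under its centre. On top a round dark cup (inner diameter 47, outer 56, rim 100 above the table, floor 85 above it) with an upright steel shaft in the middle: diameter 16, its top 11 tapered to 6, ending 124 above the table.
- mill_seat (a point): Centre of the cup's floor on the mill, at the shaft's foot, 85 above the table. Down here three radial ribs 120 deg apart (6.4 wide, round-topped, 9 high, ending 17 from the axis) turn with the shaft; their angle is not told. With its teeth standing on the ribs the crank sits 9 too high; fully home, the ribs are in its gaps and its origin is at this point.
- mill_drive (a joint): Angle in rad by which the mill's shaft and ribs have been wound since the start (0 at the start, growing clockwise seen from above). It is stiff, about 0.25 N m, and stays where it is left.
- mortar: Bystander: marble mortar, 100 across, 75 high, on the table; origin at the centre of its underside.
- salt_bowl: Bystander: blue ceramic salt bowl, 80 across, 40 high, on the table; origin at the centre of its underside.
- spoon: Bystander: olive wood spoon, 220 long, lying on the table; origin at the handle-bowl line's middle on the underside.
Mind the look-alikes: they are no part of the job. Leave any yellow look-alike of the crank alone.

How it is judged (in metres and radians):
On the way:
1. the crank is fully home on the mill's drive, before the drive has been wound as much as 25 degrees either way (horizontal distance between crank and mill_seat below 0.004 m and z of crank in the frame of mill_seat between -0.004 and 0.004 m and angle between crank's own z axis and vertical below 0.08 rad and value of joint mill_drive between -0.44 and 0.44 rad), for 0.1 s.
At the end, for the whole second after the job is handed in: The crank rests upright (within 0.08 rad) and fully home on the mill (origin within 4 mm of the seat in height and sideways), the drive wound 1.05 to 2.1 rad clockwise from its start (a quarter turn is 1.57), the crank at rest and let go, no bystander moved more than 30 mm (horizontal distance between crank and mill_seat below 0.004 m and z of crank in the frame of mill_seat between -0.004 and 0.004 m and angle between crank's own z axis and vertical below 0.08 rad and value of joint mill_drive between 1.05 and 2.1 rad and linear speed of crank below 0.02 m/s and angular speed of crank below 0.2 rad/s); the robot touches nothing.
It fails at once if one of the bystanders is moved by more than 30 mm (distance of any of mortar, salt_bowl, spoon from where it was at the start of the episode above 0.03 m).
It also fails if it takes over 70 s, if anything falls off the work surface, if the arm or the gripper's body presses on something with over 40 N, if the wrist force passes 120 N, or if a joint passes its speed limit or range.

## Working session

There is one attempt and no reset: what is moved stays moved. The work goes in short steps, Python scripts to look and compute and a tool call to move; the robot and the scene stay as the last step left them, time stands still between calls to the robot, and variables do not carry over. Pictures are saved under pics/ and viewed, at most 10 in all, crops included, and the job is handed in when it is done.

Besides the shell and the picture viewer there is one more tool, called after ">>>" as name([rows], argument=value, ...), one row to a line, values as JSON. send_rows: Moves the arm, as the interface text tells. Shifts and turns lie within -1 to 1; 1 stands for 0.5 m of shift or 180 degrees of turn. Its arguments: {"type":"object","properties":{"rows":{"type":"array","items":{"type":"object","properties":{"grip":{"type":"number"},"tx":{"type":"number","minimum":-1,"maximum":1},"ty":{"type":"number","minimum":-1,"maximum":1},"tz":{"type":"number","minimum":-1,"maximum":1},"spin":{"type":"number","minimum":-1,"maximum":1}}}},"newtons":{"type":"number"}},"required":["rows"]}

```bash
mkdir -p pics; cat > h.py <<'E'
import numpy as np, cv2
from plant import ctrl
from scipy.spatial.transform import Rotation as R
def toolT():
    s=ctrl.sense(); T=np.eye(4); T[:3,:3]=R.from_euler('xyz',s['eef_rot']).as_matrix(); T[:3,3]=s['position']; return T
def cam(n):
    m=ctrl.camera_model(n); K=np.array(m['camera_matrix'])
    T=np.array(m['T']) if 'T' in m else toolT()@np.array(m['T_tool_cam'])
    return K,T
def snap(n,f):
    c=cam(n); im=ctrl.snapshot(n); cv2.imwrite('pics/'+f,im[:,:,::-1]); return im,c
def ray(c,u,v):
    K,T=c; d=T[:3,:3]@np.linalg.solve(K,[u,v,1.]); return T[:3,3],d/np.linalg.norm(d)
def atz(c,u,v,z):
    o,d=ray(c,u,v); return o+d*(z-o[2])/d[2]
def tri(*rs):
    A=sum(np.eye(3)-np.outer(d,d) for o,d in rs); b=sum((np.eye(3)-np.outer(d,d))@o for o,d in rs)
    p=np.linalg.solve(A,b); return p,[np.linalg.norm((np.eye(3)-np.outer(d,d))@(p-o)) for o,d in rs]
def proj(c,p):
    K,T=c; q=K@(np.linalg.inv(T)@np.append(p,1))[:3]; return q[:2]/q[2]
E
python3 - <<'E'
from h import *
np.set_printoptions(precision=3,suppress=True)
for n in('scene','top'):
    im,c=snap(n,n+'0.png'); print(n,c)
print(ctrl.sense())
E
```

```text
scene (array([[497.028,   0.   , 321.336],
       [  0.   , 497.028, 204.508],
       [  0.   ,   0.   ,   1.   ]]), array([[   0.79 ,    0.49 ,   -0.368, 1013.302],
       [   0.613,   -0.635,    0.47 , -593.983],
       [  -0.003,   -0.597,   -0.802, 1069.875],
       [   0.   ,    0.   ,    0.   ,    1.   ]]))
top (array([[436.538,   0.   , 326.924],
       [  0.   , 436.538, 200.644],
       [  0.   ,   0.   ,   1.   ]]), array([[  -0.004,   -0.996,    0.084,  467.774],
       [  -1.   ,    0.003,   -0.02 ,    4.425],
       [   0.019,   -0.084,   -0.996, 1264.703],
       [   0.   ,    0.   ,    0.   ,    1.   ]]))
{'time': 0.1, 'joint_positions': array([ 1.16 ,  0.629,  0.038,  1.518, -0.027,  0.996, -0.02 ]), 'dq': array([ 0.001, -0.001, -0.001, -0.002, -0.   , -0.   ,  0.001]), 'effort': array([  0.002, -55.079,   1.147, -18.711,  -0.052,   0.019,   0.   ]), 'position': array([ 219.539, -611.164,  187.389]), 'eef_rot': array([-3.14 ,  0.   ,  0.345]), 'contact_force': array([-0.457,  0.645,  0.744]), 'ft_torque': array([0.001, 0.029, 0.   ]), 'gripper_force': 0.0, 'gripper_width': 93.93520073537854}
```

View pics/scene0.png

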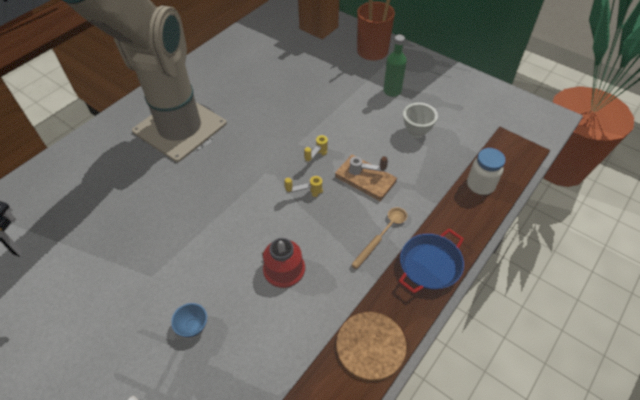

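View pics/top0.png

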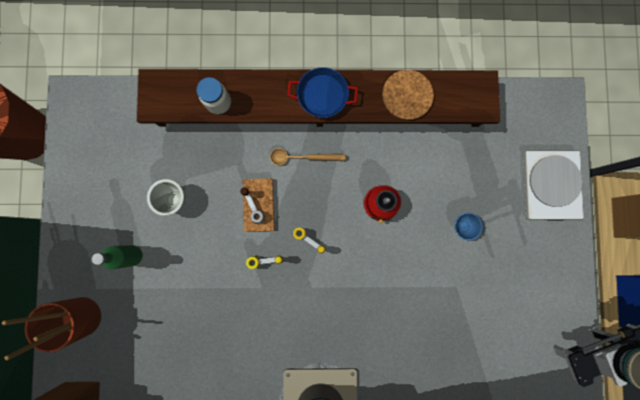

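The scene holds three crank-like things (top view). The grey-steel one with a walnut knob stands in the cork tray, sleeve (257,216), knob (245,191). The two yellow ones are at (299,233) and (252,263). The grey one fits, since it is the only one in the tray and has a steel sleeve. The mill is at about (385,202). I'll confirm all this in one enlarged composite.

```bash
python3 - <<'E'
import cv2,numpy as np
t=cv2.imread('pics/top0.png');s=cv2.imread('pics/scene0.png')
def c(i,u,v): return cv2.resize(i[v:v+50,u:u+66],(396,300),interpolation=cv2.INTER_CUBIC)
cv2.imwrite('pics/comp.png',np.vstack([np.hstack([c(t,225,180),c(t,352,178)]),np.hstack([c(s,333,148),c(s,250,235)])]))
E
```

```text
(no output)
```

View pics/comp.png

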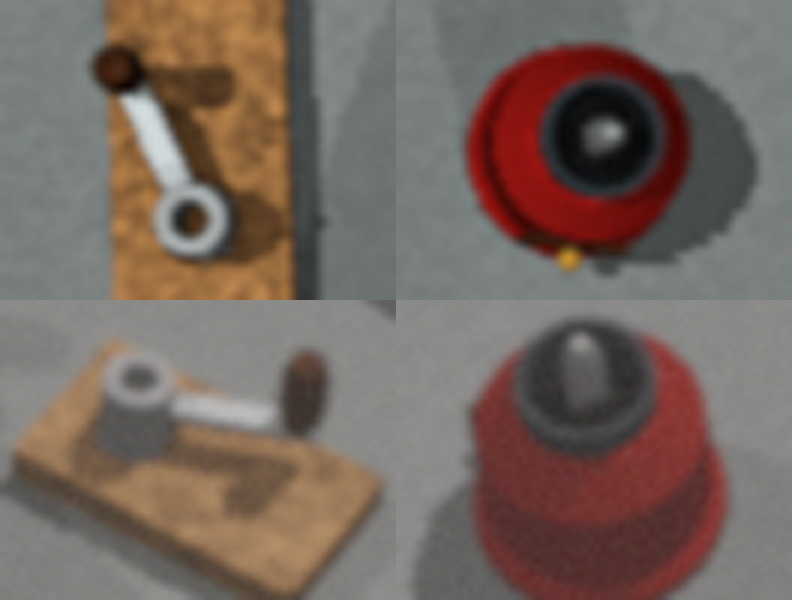

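```bash
python3 - <<'E'
from h import *
np.set_printoptions(precision=1,suppress=True)
t=cam('top');s=cam('scene')
P={'sleeve':((256.6,216.1),(355.8,160.6)),'knob':((244.3,191.1),(384,158.5)),'rim':((386.1,200.3),(281.1,248.8)),'tip':((387.6,199.6),(280.6,240.5))}
for k,(a,b) in P.items(): print(k,tri(ray(t,*a),ray(s,*b)))
print(atz(t,*P['sleeve'][0],56),atz(t,*P['knob'][0],84),atz(t,*P['rim'][0],100))
print(ctrl.camera_model('wrist'))
E
```

```text
sleeve (array([529.1, 176.5,  52.4]), [np.float64(1.5257261584813553), np.float64(1.525726158481374)])
knob (array([596.6, 207.2,  79.5]), [np.float64(2.3687239462870386), np.float64(2.3687239462869236)])
rim (array([ 568.5, -178.2,   90.7]), [np.float64(1.1580687661832985), np.float64(1.158068766183366)])
tip (array([ 567.9, -176.7,  123.7]), [np.float64(1.702172595899918), np.float64(1.702172595899994)])
[527.8 175.   56. ] [594.3 204.9  84. ] [ 566.9 -177.6  100. ]
{'camera_matrix': array([[288.5,   0. , 319.4],
       [  0. , 288.5, 196.1],
       [  0. ,   0. ,   1. ]]), 'T_tool_cam': array([[   0. ,   -1. ,   -0.3,   76.8],
       [   1. ,    0. ,   -0. ,    0. ],
       [   0. ,   -0.3,    1. , -196.5],
       [   0. ,    0. ,    0. ,    1. ]])}
```

>>> send_rows([
  {"tx":0.94,"ty":-0.42,"tz":0.0,"spin":-0.45,"grip":-1},
  {"tx":0.94,"ty":-0.42,"tz":0.0,"spin":-0.45,"grip":-1},
  {"tx":0.94,"ty":-0.42,"tz":0.0,"spin":-0.45,"grip":-1},
  {"tx":0.94,"ty":-0.42,"tz":0.0,"spin":-0.45,"grip":-1},
  {"tx":0.94,"ty":-0.42,"tz":0.0,"spin":-0.45,"grip":-1},
  {"tx":0.94,"ty":-0.42,"tz":0.0,"spin":-0.45,"grip":-1},
  {"tx":0.94,"ty":-0.42,"tz":0.0,"spin":-0.45,"grip":-1},
  {"tx":0.94,"ty":-0.42,"tz":0.0,"spin":-0.45,"grip":-1},
  {"tx":0.94,"ty":-0.42,"tz":0.0,"spin":-0.45,"grip":-1},
  {"tx":0.94,"ty":-0.42,"tz":0.0,"spin":-0.45,"grip":-1},
  {"tx":0.94,"ty":-0.42,"tz":0.0,"spin":-0.45,"grip":-1},
  {"tx":0.94,"ty":-0.42,"tz":0.0,"spin":-0.45,"grip":-1},
])

```text
time: 1.1
position: [581.2, -264.0, 187.8]
eef_rot: [-3.141, -0.0, 1.764]
contact_force: [0.7, -0.5, 0.1]
gripper_width: 94.0
gripper_force: 0.0
```

>>> send_rows([
  {"tz":0.07},
  {"tz":0.07},
  {"tz":0.07},
  {"tz":0.07},
])

```text
schema error: expected keys grip, tx, ty, tz, spin
```

```bash
python3 - <<'E'
from h import *
np.set_printoptions(precision=3,suppress=True)
im,c=snap('wrist','w1.png'); s=ctrl.sense(); print(s['position'],s['eef_rot'],s['joint_positions'],s['time'])
for z in (85,100,124):
    u,v=proj(c,[567,-178,z]); print(z,u,v)
u,v=map(int,proj(c,[567,-178,100])); 
cv2.imwrite('pics/w1c.png',cv2.resize(im[max(0,v-50):v+50,u-65:u+65,::-1],None,fx=6,fy=6,interpolation=cv2.INTER_CUBIC)); print(u-65,max(0,v-50))
E
```

```text
[ 589.067 -253.312  188.146] [ 3.133 -0.006  1.774] [ 0.582  0.634 -0.361  1.54   0.239  1.008  0.361] 1.15
85 320.4989584701777 107.01836950471117
100 320.566270622787 106.38010494224517
124 320.6902961992063 105.2040746535178
255 56
```

View pics/w1c.png

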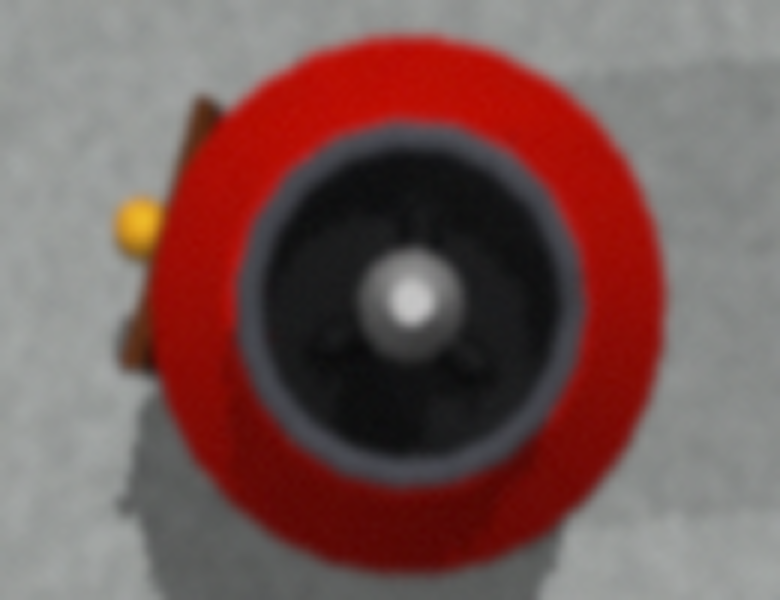

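The cup with shaft tip is at crop (411,300), full image (323.5,106). Three faint ribs are visible on the floor: up (415,215), lower left (330,345) and lower right (480,355). I'll look again, settled and from lower down.

>>> send_rows([
  {"tx":0,"ty":0,"tz":0.07,"spin":0,"grip":-1},
  {"tx":0,"ty":0,"tz":0.07,"spin":0,"grip":-1},
  {"tx":0,"ty":0,"tz":0.07,"spin":0,"grip":-1},
  {"tx":0,"ty":0,"tz":0.07,"spin":0,"grip":-1},
  {"tx":0,"ty":0,"tz":0.07,"spin":0,"grip":-1},
])

```text
time: 1.57
position: [580.5, -266.9, 154.4]
eef_rot: [3.141, 0.001, 1.757]
contact_force: [-0.1, 0.1, -0.6]
gripper_width: 94.2
gripper_force: 0.0
```

```bash
python3 - <<'E'
from h import *
np.set_printoptions(precision=3,suppress=True)
im,c=snap('wrist','w2.png'); s=ctrl.sense(); print(s['position'],s['eef_rot'],s['dq'],s['time'])
for z in (85,100,124): print(z,proj(c,[567,-178,z]))
u,v=map(int,proj(c,[567,-178,100])); u0,v0=u-65,max(0,v-50)
g=cv2.cvtColor(im[v0:v0+100,u0:u0+130],cv2.COLOR_RGB2GRAY).astype(float)
g=np.clip(cv2.GaussianBlur(g,(0,0),.8)*4,0,255).astype(np.uint8)
cv2.imwrite('pics/w2c.png',cv2.resize(g,None,fx=6,fy=6,interpolation=cv2.INTER_CUBIC)); print(u0,v0)
E
```

```text
[ 580.659 -266.776  154.588] [3.14  0.001 1.757] [-0.002 -0.004 -0.003  0.003  0.001 -0.002  0.   ] 1.6167
85 [321.219 102.159]
100 [321.37  101.169]
124 [321.655  99.308]
256 51
```

View pics/w2c.png

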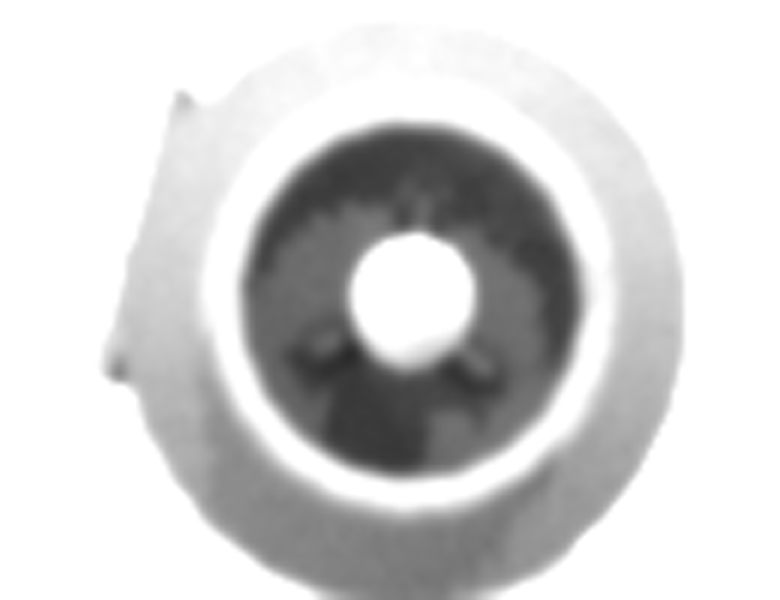

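>>> send_rows([
  {"tx":0,"ty":0,"tz":-0.12,"spin":0,"grip":-1},
  {"tx":0,"ty":0,"tz":-0.12,"spin":-0.05,"grip":-1},
  {"tx":0.89,"ty":0.06,"tz":-0.12,"spin":-0.575,"grip":-1},
  {"tx":0.89,"ty":0.06,"tz":-0.12,"spin":-0.575,"grip":-1},
  {"tx":0.89,"ty":0.06,"tz":-0.12,"spin":-0.575,"grip":-1},
  {"tx":0.89,"ty":0.06,"tz":-0.12,"spin":-0.575,"grip":-1},
  {"tx":0.89,"ty":0.06,"tz":-0.12,"spin":-0.575,"grip":-1},
  {"tx":0.89,"ty":0.06,"tz":-0.12,"spin":-0.575,"grip":-1},
  {"tx":0.89,"ty":0.06,"tz":-0.12,"spin":-0.575,"grip":-1},
  {"tx":0.89,"ty":0.06,"tz":-0.12,"spin":-0.575,"grip":-1},
  {"tx":0.89,"ty":0.06,"tz":-0.12,"spin":-0.575,"grip":-1},
  {"tx":0.89,"ty":0.06,"tz":-0.12,"spin":-0.575,"grip":-1},
])

```text
time: 2.62
position: [530.6, 149.3, 214.6]
eef_rot: [-3.141, 0.003, 3.138]
contact_force: [0.3, 0.3, -1.7]
gripper_width: 94.0
gripper_force: 0.0
```

>>> send_rows([
  {"tx":0,"ty":0,"tz":0,"spin":-0.135,"grip":-1},
  {"tx":0,"ty":0,"tz":0,"spin":-0.135,"grip":-1},
  {"tx":0,"ty":0,"tz":0,"spin":-0.135,"grip":-1},
  {"tx":0,"ty":0,"tz":0,"spin":-0.135,"grip":-1},
  {"tx":0,"ty":0,"tz":0,"spin":-0.135,"grip":-1},
  {"tx":0,"ty":0,"tz":0,"spin":-0.135,"grip":-1},
])

```text
time: 3.12
position: [530.9, 147.6, 213.9]
eef_rot: [-3.141, 0.001, -2.729]
contact_force: [-0.2, -0.2, 0.8]
gripper_width: 94.0
gripper_force: 0.0
```

```bash
python3 - <<'E'
from h import *
np.set_printoptions(precision=3,suppress=True)
im,c=snap('wrist','w3.png'); s=ctrl.sense(); print(s['position'],s['eef_rot'],s['joint_positions'],s['time'])
for p in ([528,175.5,56],[595,206,84]): print(proj(c,p))
E
```

```text
[530.804 147.646 213.795] [-3.141  0.001 -2.728] [ 0.232  0.581 -0.871  1.751  0.506  1.05   1.165] 3.1667
[340.341 185.94 ]
[341.659 249.223]
```

View pics/w3.png

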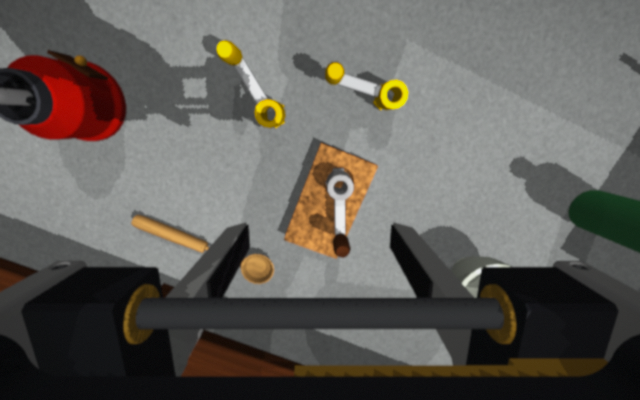

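The sleeve appears at (340,186) and the knob at (342,246). Both match the predicted (340.3,185.9) and (341.7,249), so this third view confirms the position and height. Descending to grasp.

>>> send_rows([
  {"tx":-0.017,"ty":0.053,"tz":0.1,"spin":-0.004,"grip":-1},
  {"tx":-0.017,"ty":0.053,"tz":0.2,"spin":-0.004,"grip":-1},
  {"tx":-0.017,"ty":0.053,"tz":0.25,"spin":-0.004,"grip":-1},
  {"tx":-0.017,"ty":0.053,"tz":0.3,"spin":-0.004,"grip":-1},
  {"tx":-0.017,"ty":0.053,"tz":0.33,"spin":-0.004,"grip":-1},
  {"tx":-0.017,"ty":0.053,"tz":0.35,"spin":-0.004,"grip":-1},
  {"tx":-0.017,"ty":0.053,"tz":0.352,"spin":-0.004,"grip":-1},
  {"tx":-0.017,"ty":0.053,"tz":0.352,"spin":-0.004,"grip":-1},
  {"tx":-0.017,"ty":0.053,"tz":0.352,"spin":-0.004,"grip":-1},
])

```text
time: 3.92
position: [528.6, 176.4, 38.6]
eef_rot: [-3.141, 0.002, -2.714]
contact_force: [0.7, 0.3, -0.5]
gripper_width: 93.6
gripper_force: 0.0
```

>>> send_rows([
  {"tx":0,"ty":0,"tz":0,"spin":0,"grip":1},
  {"tx":0,"ty":0,"tz":0,"spin":0,"grip":1},
  {"tx":0,"ty":0,"tz":0,"spin":0,"grip":1},
  {"tx":0,"ty":0,"tz":0,"spin":0,"grip":1},
  {"tx":0,"ty":0,"tz":0,"spin":0,"grip":1},
  {"tx":0,"ty":0,"tz":0,"spin":0,"grip":1},
  {"tx":0,"ty":0,"tz":0,"spin":0,"grip":1},
  {"tx":0,"ty":0,"tz":0,"spin":0,"grip":1},
  {"tx":0,"ty":0,"tz":0,"spin":0,"grip":1},
  {"tx":0,"ty":0,"tz":0,"spin":0,"grip":1},
], newtons=30)

```text
time: 4.75
position: [527.5, 175.6, 37.2]
eef_rot: [-3.141, -0.0, -2.713]
contact_force: [0.2, -0.3, 0.6]
gripper_width: 31.5
gripper_force: 30.0
```

>>> send_rows([
  {"tx":0,"ty":0,"tz":-0.03,"spin":0,"grip":1},
  {"tx":0,"ty":0,"tz":-0.06,"spin":0,"grip":1},
  {"tx":0,"ty":0,"tz":-0.1,"spin":0,"grip":1},
  {"tx":0,"ty":0,"tz":-0.16,"spin":0,"grip":1},
  {"tx":0,"ty":0,"tz":-0.24,"spin":0,"grip":1},
  {"tx":0,"ty":0,"tz":-0.3,"spin":0,"grip":1},
  {"tx":0,"ty":0,"tz":-0.3,"spin":0,"grip":1},
  {"tx":0,"ty":0,"tz":-0.3,"spin":0,"grip":1},
  {"tx":0,"ty":0,"tz":-0.3,"spin":0,"grip":1},
])

```text
time: 5.5
position: [526.6, 174.8, 185.9]
eef_rot: [-3.141, -0.002, -2.713]
contact_force: [0.4, -0.4, -1.9]
gripper_width: 30.9
gripper_force: 30.0
```

```bash
python3 - <<'E'
from h import *
np.set_printoptions(precision=3,suppress=True)
im,c=snap('wrist','w4.png'); s=ctrl.sense(); print(s['position'],s['eef_rot'],s['joint_positions'],s['contact_force'],s['gripper_width'])
T=toolT()
for x in ([0,0,-12],[-75,0,-40],[0,0,38]): print(proj(c,(T@np.append(x,1))[:3]))
E
```

```text
[526.273 174.678 185.409] [-3.141 -0.003 -2.713] [ 0.163  0.62  -0.849  1.772  0.542  1.005  1.102] [-0.828  0.571 -2.553] 31.4269425206336
[319.306 229.831]
[319.358 351.762]
[319.261 207.828]
```

View pics/w4.png

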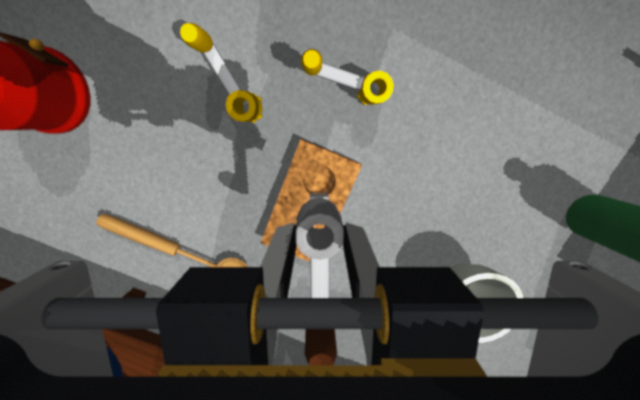

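The sleeve is gripped and centred at (319,234), with the arm straight down the image to the knob at (320,345). The tray cavity at (320,180) is empty. Carrying it to the mill.

>>> send_rows([
  {"tx":0.215,"ty":-0.675,"tz":-0.01,"spin":0.205,"grip":1},
  {"tx":0.215,"ty":-0.675,"tz":-0.01,"spin":0.205,"grip":1},
  {"tx":0.215,"ty":-0.675,"tz":-0.01,"spin":0.205,"grip":1},
  {"tx":0.215,"ty":-0.675,"tz":-0.01,"spin":0.205,"grip":1},
  {"tx":0.215,"ty":-0.675,"tz":-0.01,"spin":0.205,"grip":1},
  {"tx":0.215,"ty":-0.675,"tz":-0.01,"spin":0.205,"grip":1},
  {"tx":0.215,"ty":-0.675,"tz":-0.01,"spin":0.205,"grip":1},
  {"tx":0.215,"ty":-0.675,"tz":-0.01,"spin":0.205,"grip":1},
  {"tx":0.215,"ty":-0.675,"tz":-0.01,"spin":0.205,"grip":1},
  {"tx":0.215,"ty":-0.675,"tz":-0.01,"spin":0.205,"grip":1},
  {"tx":0.215,"ty":-0.675,"tz":-0.01,"spin":0.205,"grip":1},
  {"tx":0.215,"ty":-0.675,"tz":-0.01,"spin":0.205,"grip":1},
], newtons=45)

```text
time: 6.55
position: [569.0, -174.3, 190.6]
eef_rot: [3.14, -0.003, 2.927]
contact_force: [-0.2, -0.2, -2.5]
gripper_width: 30.9
gripper_force: 45.6
```

```bash
python3 - <<'E'
from h import *
np.set_printoptions(precision=3,suppress=True)
for n in('scene','top','wrist'): im,c=snap(n,n+'5.png')
s=ctrl.sense(); print(s['time'],s['position'],s['eef_rot'],s['joint_positions'],s['contact_force'],s['gripper_width'])
a=cv2.imread('pics/scene5.png')[190:290,220:350];b=cv2.imread('pics/wrist5.png')[130:280,222:417]
f=lambda i:cv2.resize(i,(390,300),interpolation=cv2.INTER_CUBIC)
cv2.imwrite('pics/c5.png',np.hstack([f(a),f(b)]))
E
```

```text
6.7 [ 569.745 -173.797  191.809] [ 3.141 -0.001  2.929] [ 0.668  0.624 -0.684  1.657  0.446  1.023  1.198] [ 0.277 -0.998 -1.762] 30.511121684094316
```

View pics/c5.png

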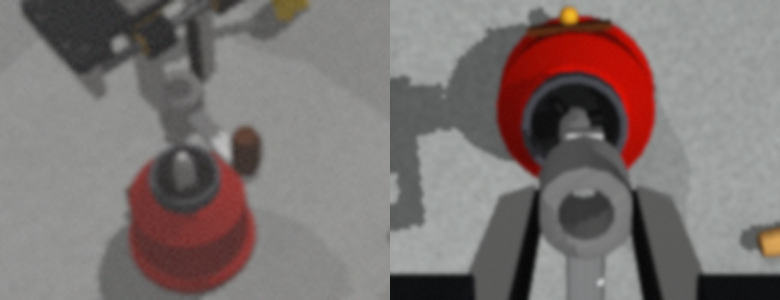

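Left: the scene view shows the crank above the cup. Right: the shaft is about 4 px left of the sleeve axis, which is 3.5 mm along tool -y and agrees with my mill estimate. Correct and lower.

>>> send_rows([
  {"tx":0,"ty":-0.0065,"tz":0.0,"spin":0,"grip":1},
  {"tx":0,"ty":-0.0065,"tz":0.03,"spin":0,"grip":1},
  {"tx":0,"ty":-0.0065,"tz":0.05,"spin":0,"grip":1},
  {"tx":0,"ty":-0.0065,"tz":0.07,"spin":0,"grip":1},
  {"tx":0,"ty":-0.0065,"tz":0.08,"spin":0,"grip":1},
  {"tx":0,"ty":-0.0065,"tz":0.09,"spin":0,"grip":1},
  {"tx":0,"ty":-0.0065,"tz":0.09,"spin":0,"grip":1},
  {"tx":0,"ty":-0.0065,"tz":0.09,"spin":0,"grip":1},
])

```text
time: 7.37
position: [569.3, -178.9, 147.1]
eef_rot: [3.141, -0.0, 2.926]
contact_force: [-0.5, -0.4, -1.9]
gripper_width: 30.8
gripper_force: 45.6
```

>>> send_rows([
  {"tx":0,"ty":0.003,"tz":0.005,"spin":0,"grip":1},
  {"tx":0,"ty":0.003,"tz":0.01,"spin":0,"grip":1},
  {"tx":0,"ty":0.003,"tz":0.015,"spin":0,"grip":1},
  {"tx":0,"ty":0.003,"tz":0.02,"spin":0,"grip":1},
  {"tx":0,"ty":0.003,"tz":0.025,"spin":0,"grip":1},
  {"tx":0,"ty":0.003,"tz":0.03,"spin":0,"grip":1},
  {"tx":0,"ty":0.003,"tz":0.03,"spin":0,"grip":1},
  {"tx":0,"ty":0.003,"tz":0.03,"spin":0,"grip":1},
])

```text
time: 8.03
position: [569.2, -177.7, 131.9]
eef_rot: [-3.141, -0.001, 2.926]
contact_force: [-1.4, -0.6, -3.2]
gripper_width: 30.6
gripper_force: 45.6
```

>>> send_rows([
  {"tx":0,"ty":0,"tz":0.004,"spin":0,"grip":1},
  {"tx":0,"ty":0,"tz":0.008,"spin":0,"grip":1},
  {"tx":0,"ty":0,"tz":0.011,"spin":0,"grip":1},
  {"tx":0,"ty":0,"tz":0.014,"spin":0,"grip":1},
  {"tx":0,"ty":0,"tz":0.016,"spin":0,"grip":1},
  {"tx":0,"ty":0,"tz":0.016,"spin":0,"grip":1},
  {"tx":0,"ty":0,"tz":0.016,"spin":0,"grip":1},
])

```text
time: 8.62
position: [569.3, -177.7, 124.1]
eef_rot: [-3.141, -0.0, 2.926]
contact_force: [-1.8, -1.3, -1.8]
gripper_width: 30.5
gripper_force: 45.6
```

>>> send_rows([
  {"tx":0,"ty":0,"tz":0.002,"spin":0,"grip":1},
  {"tx":0,"ty":0,"tz":0.004,"spin":0,"grip":1},
  {"tx":0,"ty":0,"tz":0.004,"spin":0,"grip":1},
  {"tx":0,"ty":0,"tz":0.004,"spin":0,"grip":1},
])

```text
time: 8.95
position: [569.8, -178.0, 122.6]
eef_rot: [-3.141, 0.001, 2.926]
contact_force: [-2.7, -1.1, 2.5]
gripper_width: 30.4
gripper_force: 45.6
```

>>> send_rows([
  {"tx":0,"ty":0,"tz":0.003,"spin":0.01,"grip":1},
  {"tx":0,"ty":0,"tz":0.003,"spin":0.02,"grip":1},
  {"tx":0,"ty":0,"tz":0.003,"spin":0.03,"grip":1},
  {"tx":0,"ty":0,"tz":0.003,"spin":0.04,"grip":1},
  {"tx":0,"ty":0,"tz":0.003,"spin":0.04,"grip":1},
  {"tx":0,"ty":0,"tz":0.003,"spin":0.04,"grip":1},
])

```text
time: 9.45
position: [569.3, -177.9, 120.4]
eef_rot: [-3.141, -0.0, 2.801]
contact_force: [-2.1, -2.0, -0.3]
gripper_width: 30.6
gripper_force: 45.6
```

>>> send_rows([
  {"tx":0,"ty":0,"tz":0.003,"spin":0.01,"grip":1},
  {"tx":0,"ty":0,"tz":0.005,"spin":0.02,"grip":1},
  {"tx":0,"ty":0,"tz":0.005,"spin":0.02,"grip":1},
  {"tx":0,"ty":0,"tz":0.005,"spin":0.02,"grip":1},
  {"tx":0,"ty":0,"tz":0.005,"spin":0.02,"grip":1},
])

```text
time: 9.87
position: [569.1, -177.7, 117.7]
eef_rot: [-3.141, -0.001, 2.739]
contact_force: [-2.4, -1.2, -2.9]
gripper_width: 30.4
gripper_force: 45.6
```

>>> send_rows([
  {"tx":0,"ty":0,"tz":0.002,"spin":0,"grip":1},
  {"tx":0,"ty":0,"tz":0.004,"spin":0,"grip":1},
  {"tx":0,"ty":0,"tz":0.006,"spin":0,"grip":1},
  {"tx":0,"ty":0,"tz":0.006,"spin":0,"grip":1},
  {"tx":0,"ty":0,"tz":0.006,"spin":0,"grip":1},
])

```text
time: 10.28
position: [569.4, -177.8, 116.3]
eef_rot: [-3.141, 0.0, 2.738]
contact_force: [-4.6, -2.5, 7.2]
gripper_width: 30.6
gripper_force: 45.1
```

>>> send_rows([
  {"tx":0,"ty":0,"tz":-0.001,"spin":0,"grip":1},
  {"tx":0,"ty":0,"tz":-0.001,"spin":0.03,"grip":1},
  {"tx":0,"ty":0,"tz":-0.001,"spin":0.06,"grip":1},
  {"tx":0,"ty":0,"tz":-0.001,"spin":0.09,"grip":1},
  {"tx":0,"ty":0,"tz":-0.001,"spin":0.12,"grip":1},
  {"tx":0,"ty":0,"tz":-0.001,"spin":0.15,"grip":1},
  {"tx":0,"ty":0,"tz":-0.001,"spin":0.18,"grip":1},
  {"tx":0,"ty":0,"tz":-0.001,"spin":0.21,"grip":1},
  {"tx":0,"ty":0,"tz":-0.001,"spin":0.24,"grip":1},
  {"tx":0,"ty":0,"tz":-0.001,"spin":0.26,"grip":1},
  {"tx":0,"ty":0,"tz":-0.001,"spin":0.26,"grip":1},
], newtons=60)

```text
time: 11.2
position: [569.5, -178.2, 116.4]
eef_rot: [-3.141, 0.002, 1.919]
contact_force: [-4.0, -3.7, 5.1]
gripper_width: 29.4
gripper_force: 62.2
```

```bash
python3 - <<'E'
from h import *
np.set_printoptions(precision=3,suppress=True)
s=ctrl.sense(); print(s['time'],s['position'],s['eef_rot'],s['joint_positions'],s['contact_force'],s['ft_torque'])
E
```

```text
11.2 [ 569.549 -178.183  116.378] [-3.141  0.002  1.919] [ 0.475  0.657 -0.351  1.737  0.3    0.8    0.329] [-4.001 -3.687  5.137] [-0.871  0.955  0.207]
```

>>> send_rows([
  {"tx":0,"ty":0,"tz":0,"spin":0.03,"grip":1},
  {"tx":0,"ty":0,"tz":0,"spin":0.06,"grip":1},
  {"tx":0,"ty":0,"tz":0,"spin":0.09,"grip":1},
  {"tx":0,"ty":0,"tz":0,"spin":0.12,"grip":1},
  {"tx":0,"ty":0,"tz":0,"spin":0.15,"grip":1},
  {"tx":0,"ty":0,"tz":0,"spin":0.18,"grip":1},
  {"tx":0,"ty":0,"tz":0,"spin":0.21,"grip":1},
  {"tx":0,"ty":0,"tz":0,"spin":0.24,"grip":1},
  {"tx":0,"ty":0,"tz":0,"spin":0.27,"grip":1},
  {"tx":0,"ty":0,"tz":0,"spin":0.27,"grip":1},
  {"tx":0,"ty":0,"tz":0,"spin":0.27,"grip":1},
])

```text
time: 12.12
position: [570.1, -177.7, 116.4]
eef_rot: [3.14, 0.0, 1.076]
contact_force: [-2.6, -1.9, 5.6]
gripper_width: 29.5
gripper_force: 62.1
```

```bash
python3 - <<'E'
from h import *
np.set_printoptions(precision=3,suppress=True)
s=ctrl.sense(); print(s['time'],s['position'],s['eef_rot'],s['contact_force'],s['ft_torque'])
E
```

```text
12.1167 [ 570.149 -177.652  116.369] [3.14  0.    1.076] [-2.595 -1.882  5.633] [-0.724  0.888  0.146]
```

>>> send_rows([
  {"tx":0,"ty":0,"tz":0,"spin":0,"grip":-0.3},
  {"tx":0,"ty":0,"tz":0,"spin":0,"grip":-0.3},
  {"tx":0,"ty":0,"tz":0,"spin":0,"grip":-0.3},
  {"tx":0,"ty":0,"tz":0,"spin":0,"grip":-0.3},
  {"tx":0,"ty":0,"tz":0,"spin":0,"grip":-0.3},
  {"tx":0,"ty":0,"tz":0,"spin":0,"grip":-0.3},
], newtons=10)

```text
time: 12.62
position: [569.9, -177.3, 115.6]
eef_rot: [3.141, -0.0, 1.073]
contact_force: [0.8, 0.5, 0.2]
gripper_width: 60.9
gripper_force: 0.0
```

>>> send_rows([
  {"tx":0,"ty":0,"tz":-0.03,"spin":0,"grip":-0.3},
  {"tx":0,"ty":0,"tz":-0.08,"spin":0,"grip":-0.3},
  {"tx":0,"ty":0,"tz":-0.14,"spin":0,"grip":-0.3},
  {"tx":0,"ty":0,"tz":-0.2,"spin":0,"grip":-0.3},
  {"tx":0,"ty":0,"tz":-0.24,"spin":0,"grip":-0.3},
  {"tx":0,"ty":0,"tz":-0.24,"spin":0,"grip":-0.3},
  {"tx":0,"ty":0,"tz":-0.24,"spin":0,"grip":-0.3},
  {"tx":0,"ty":0,"tz":-0.24,"spin":0,"grip":-0.3},
])

```text
time: 13.28
position: [568.9, -177.3, 234.7]
eef_rot: [-3.14, 0.0, 1.073]
contact_force: [-0.5, 0.3, 0.4]
gripper_width: 61.0
gripper_force: 0.0
```

```bash
python3 - <<'E'
from h import *
np.set_printoptions(precision=3,suppress=True)
s=ctrl.sense(); print(s['time'],s['position'],s['eef_rot'],s['contact_force'],s['gripper_width'])
i,c=snap('scene','s6.png'); w,cw=snap('wrist','w6.png')
a=np.array([np.cos(1.076+np.pi),np.sin(1.076+np.pi)])
for n,cc in(('scene',c),('wrist',cw)):
  for p in ([569.3,-177.5,135],[569.3,-177.5,100],[*(np.array([569.3,-177.5])+75*a),163]): print(n,proj(cc,p))
f=lambda i:cv2.resize(i[:,:,::-1],(390,300),interpolation=cv2.INTER_CUBIC)
cv2.imwrite('pics/c6.png',np.hstack([f(i[190:290,220:350]),f(w[130:330,190:450])]))
E
```

```text
13.2833 [ 568.873 -177.349  234.716] [-3.14   0.     1.073] [-0.453  0.254  0.388] 61.02966225572997
scene [279.718 238.382]
scene [280.79  246.673]
scene [246.207 243.267]
wrist [319.55  193.586]
wrist [319.611 186.131]
wrist [319.709 270.72 ]
```

View pics/c6.png

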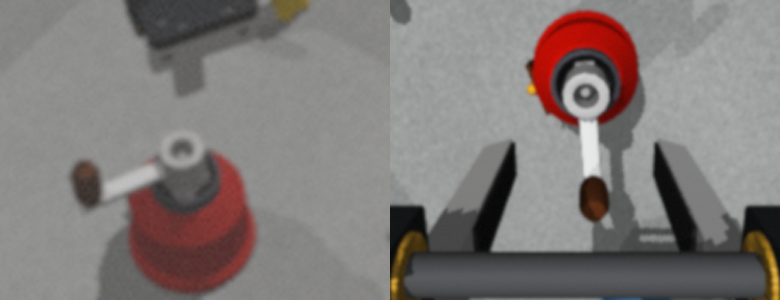

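The final view shows the sleeve low in the cup, its top at scene (281,240) against (280,238) predicted for home. The crank stands upright, with the knob turned to (249,246) and the gripper clear. Handing in.

```bash
python3 -c "
from plant import ctrl
print(ctrl.close_job())"
```

```text
the job is handed in; nothing more can be done
None
```

I handed the job in at about 13 s of the 70 s allowed. By my measurements the crank is fully home on the mill, wound about 95° clockwise from where it caught and let go; the hand-in returned no verdict.

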